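Hook a dropped watch bezel out of the gap beside the parts organiser

TASK

A steel watch bezel has fallen into the narrow gap between the black parts organiser and the low wooden holder. Take the long rod with the bent-down end by its wooden handle, fish the bezel out through the open end of the gap until it lies flat and completely clear on the glass just in front, then lay the bent rod down on the glass, also out of the gap. Do not touch the bezel with the fingers, and leave the short straight rod where it lies.

Things in the scene. Friction and masses are not known exactly. Their poses are not given: they have to be found in the camera images.
- hook: Bent rod lying on the glass: pale wooden handle 100 long x 16 wide x 32 high, standing on its narrow side; a 6 mm steel rod leaves one end 24 mm up, runs straight on and is bent squarely down at its far end. About 90 g, balanced within 30 mm of the handle's middle. Origin: centre of the handle's underside; x along the handle to the bent end (at first roughly away from the robot), y across, z up.
- hook_tip (a point): Lowest point of the bent rod's down-turned end: 165 mm ahead (x) of the handle's centre, level with the handle's underside. The down-turned end is 6 mm thick and reaches 21 mm down below the rod.
- bezel: The dropped part: a plain steel ring, 36 mm outside, 25 mm hole, 8 mm high, 26 g, lying flat on the glass in the gap with its centre 45 to 75 mm inside the mouth. Origin: on its axis, at its underside.
- organiser: Black organiser and low wooden holder, fixed, 44 mm gap between. Origin: middle of the gap's open end (mouth), on the glass; x into the gap, y across, z up. Gap: open above, glass floor, closed by a 30 mm high strip at x = 118. Organiser: y 22 to 132, 85 high (lid tabs to 90). Holder: y -22 to -102, 40 high (pins to 54). Both x 0 to 130 mm. The glass before the mouth is clear.
- pick: Bystander: the short straight rod: the same wooden handle as the bent one, but its steel rod has no bend and ends 105 mm ahead of the handle's centre. Origin and axes as for the bent rod. It lies beside the bent rod, either side, at least 90 mm away; to be left alone.
Not all that is in view belongs to the job. Several things look just like the bezel: the one meant starts farthest from the robot's base.

How it is judged:
On the way:
1. the bent rod bears on the bezel while it is still in the gap (contact force between hook and bezel above 0.02 N and x of bezel in the frame of organiser above 0 m).
At the end, for the whole second after the job is handed in: The bezel lies flat (within 20 degrees) and still on the glass, its centre 15 to 250 mm in front of the mouth and within 150 mm of the gap's middle line. The bent rod lies still on the glass (on any side), its tip out of the gap (x of bezel in the frame of organiser between -0.25 and -0.015 m and y of bezel in the frame of organiser between -0.15 and 0.15 m and height (world z) of bezel below 0.012 m and angle between bezel's own z axis and vertical below 0.35 rad and linear speed of each of bezel, hook below 0.02 m/s and x of hook_tip in the frame of organiser below 0 m and height (world z) of hook below 0.025 m and height (world z) of hook_tip below 0.035 m); the robot touches nothing.
It fails at once if the fingers touch the bezel (contact force between the fingers and bezel above 0.3 N).
It fails at once if the straight rod is moved more than 25 mm (distance of pick from where it was at the start of the episode above 0.025 m).
It also fails if it takes over 38 s, if anything falls off the work surface, if the arm or the gripper's body presses on something with over 40 N, if the wrist force passes 120 N, or if a joint passes its speed limit or range.

ROBOT

A 6-joint arm with a two-finger parallel gripper is mounted at the origin on the work surface. World frame = base frame: x ahead of the robot, y to its left, z up, the work surface at z = 0. Lengths are in m, angles in rad, forces in N, time in s.
With the tool pointing down it reaches from about 0.375 to 0.975 m from the base axis. Payload 3.8 kg.
Tool frame: the origin (TCP) lies midway between the tips of the shut fingers; the grasp point (between the pads) lies 19 mm behind it; x points along the fingers, y is the direction in which the jaws open and shut, and the axes are right-handed (so a half turn about x gives the same grasp; the last joint's range is limited). The gripper opens to 88 mm and grips with 3 to 60 N. Pads are 18 mm wide; open, the fingers measure 123 mm over their backs; the gripper's body (75 mm by 187 mm) begins 45 mm behind the grasp point.
Start: joints at [-1.152, 0.264, 1.604, -0, 1.274, -0.037], TCP at [0.297, -0.606, 0.239] pointing down, gripper open.
Joint ranges: [-2.63, 2.63], [-0.94, 2.18], [0.31, 2.57], [-1.31, 4.45], [0, 2.66], [-2.55, 2.55]. Speed limits (rad/s): [2.57, 2.57, 3.14, 3.14, 3.14, 3.14].

INTERFACE

Orientations are given as a rotation vector (axis times angle).
In Python, from cell import manip, inverse_kinematics, cams, order gives the robot as it stands. Calls block until the motion is done:
- manip.move_pose(position, orientation): joint-space move of the TCP to a pose.
- manip.move_linear(position, rate=0.15, rot=None): straight line of the TCP; rot=None keeps the orientation; rate is the mean speed in m/s.
- manip.set_joints(angles): joint-space move.
- manip.set_gripper(opening, force=None): finger opening in m; force is the grip in N (None keeps the last); returns when the fingers have stopped.
- manip.dwell(seconds).
- inverse_kinematics(position, orientation): joint angles nearest the present ones, or None.
- manip.state(): the state.
- cams.capture(name): name is "scene" or "top"; returns a dict with "image" (480x640x3 uint8, blue, green, red), "z_map" (480x640 float32, m along the optical axis (not along the pixel's ray), 0 where there is no reading), "intrinsics" (3x3 intrinsics, pixels), "k1" (the pictures are not rectified: a ray, as slopes to the right and down, at radius r is drawn at 1 + k1 r^2 times it, then the intrinsics apply), "position" and "orientation" of the camera in the world. Camera axes: x right, y down, z forward; pixel columns grow to the right and rows downward; lengths in m; the calibration is good to about 2 mm. A picture is of the moment at which its call begins.
A pose or a line that the arm cannot do raises manip.IKError and nothing moves.
- order.close_job(): hands the job in, once; it reports no verdict.
The state is a dict: "clock": time; "joint_pos": joint angles; "joint_velocities": joint speeds; "tau": joint torques, N m; "tool_pos": TCP position; "tcp_rot": TCP orientation; "contact_force": force on the tool from outside, world axes, zero at the start; "moment": the same for the moment, N m; "gripper_width": finger opening in m.
Only numpy, scipy, OpenCV 4.12 (cv2) and the standard library are available. Lean on these libraries where they do the work, as an engineer would, in place of code of your own. Each camera call takes 0.05 s, during which the arm holds its last target.

## Working session

There is one attempt and no reset: what is moved stays moved. The work goes in short steps, each a Python script; the robot and the scene stay as the last script left them, time stands still between calls to the robot, and variables do not carry over. Pictures are saved under pics/ and viewed, and the job is handed in when it is done.

```bash
mkdir -p pics; ls
cat > h.py <<'E'
import numpy as np, cv2
from scipy.spatial.transform import Rotation as R
def Rm(o):
    o=np.asarray(o,float)
    return o if o.shape==(3,3) else R.from_rotvec(o).as_matrix()
def ray(c,u,v):
    K=np.array(c["intrinsics"]);k=c["k1"]
    xd=np.array([(u-K[0,2])/K[0,0],(v-K[1,2])/K[1,1]]);x=xd.copy()
    for _ in range(20): x=xd/(1+k*(x@x))
    return np.array(c["position"]),Rm(c["orientation"])@np.array([x[0],x[1],1.])
def onz(c,u,v,z):
    p,d=ray(c,u,v); return p+d*(z-p[2])/d[2]
def proj(c,P):
    K=np.array(c["intrinsics"]);q=Rm(c["orientation"]).T@(np.array(P)-c["position"])
    x=q[:2]/q[2]; x=x*(1+c["k1"]*(x@x)); return K[0,0]*x[0]+K[0,2],K[1,1]*x[1]+K[1,2]
E
python3 - <<'E'
from cell import *
import cv2,pickle
for n in("scene","top"):
    c=cams.capture(n); cv2.imwrite(f"pics/{n}0.png",c["image"]); pickle.dump(c,open(f"{n}0.pkl","wb"))
    print(n,c["intrinsics"],c["k1"],c["position"],c["orientation"])
print(manip.state())
E
```

```text
pics
scene [[440.36355141   0.         320.3456028 ]
 [  0.         440.36355141 231.07747096]
 [  0.           0.           1.        ]] -0.10311976294244077 [0.94799144 0.1433826  0.66492657] [-1.5473078  -2.19430776  0.72229378]
top [[499.19444316   0.         321.98012349]
 [  0.         499.19444316 241.08283679]
 [  0.           0.           1.        ]] -0.02331892519758925 [0.43395766 0.00205801 0.87876947] [-2.19040224  2.17462696 -0.11518301]
{'clock': 0.1, 'joint_pos': array([-1.15188198e+00,  2.64670624e-01,  1.60524264e+00, -2.40528342e-05,
        1.27366668e+00, -3.68775820e-02]), 'joint_velocities': array([-0.00092984,  0.00024029, -0.00202964, -0.00072897, -0.00150003,
       -0.00105598]), 'tau': array([ 7.55791407e-04, -5.03616929e+01, -3.58070040e+01,  7.31423870e-02,
        2.33094773e-02, -5.89369279e-05]), 'tool_pos': array([ 0.29686342, -0.60550788,  0.23751452]), 'tcp_rot': array([ 1.96859083,  0.45863409, -1.96939909]), 'contact_force': array([-0.62482259, -0.174877  ,  0.61901384]), 'moment': array([ 0.00348551, -0.00872067, -0.02447065]), 'gripper_width': 0.08808598479181444}
```

View pics/scene0.png

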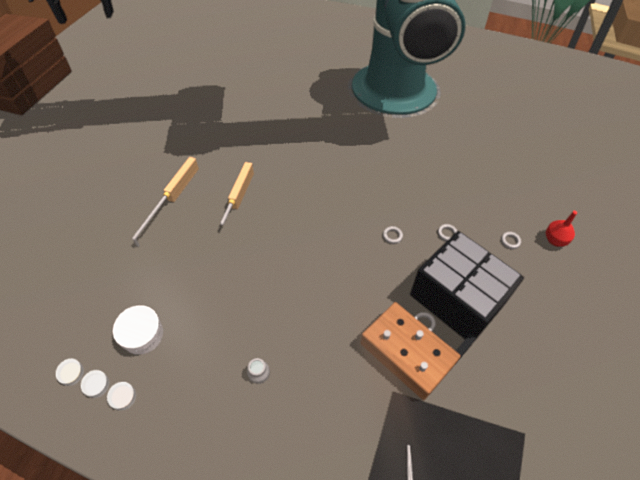

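View pics/top0.png

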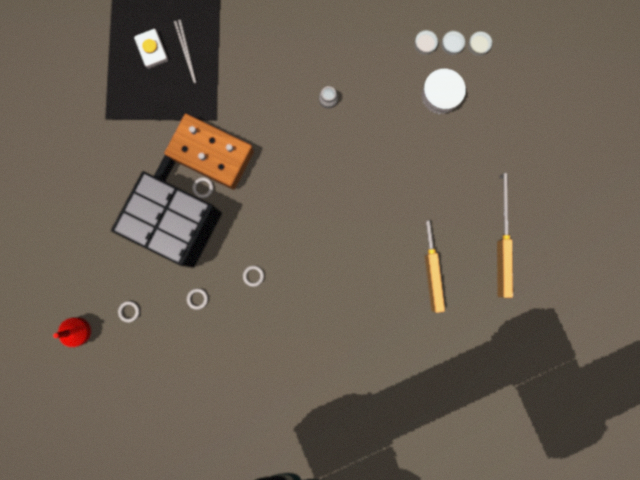

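The scene view shows the bent rod at (165,200), the pick at (237,195), and the gap bezel at (425,322). In the top view the bent rod is at (506,236), the pick at (434,268), and the bezel at (203,187), close to the mouth, which opens to the right. Next I'll take measurements.

Run:
```python
import pickle,cv2,numpy as np
from h import *
t=pickle.load(open("top0.pkl","rb"));s=pickle.load(open("scene0.pkl","rb"))
for c,n,(x,y,w,h) in((t,"t1",(100,100,170,180)),(t,"t2",(400,160,130,160)),(s,"s1",(350,220,180,180)),(s,"s2",(110,140,160,120))):
    k=min(800//w,600//h); cv2.imwrite(f"pics/{n}.png",cv2.resize(c["image"][y:y+h,x:x+w],None,fx=k,fy=k,interpolation=cv2.INTER_CUBIC)); print(n,k)
for c,n in((t,"top"),(s,"scene")):
    hsv=cv2.cvtColor(c["image"],cv2.COLOR_BGR2HSV)
    m=cv2.inRange(hsv,(10,90,120),(28,255,255))
    cs,_=cv2.findContours(m,cv2.RETR_EXTERNAL,cv2.CHAIN_APPROX_NONE)
    for q in cs:
        if cv2.contourArea(q)<150: continue
        r=cv2.minAreaRect(q); b=cv2.boxPoints(r); 
        print(n,np.round(r[0],1),np.round(r[1],1),[np.round(onz(c,*p,.032)[:2],4).tolist() for p in b], onz(c,*r[0],.032).round(4), c["z_map"][int(r[0][1]),int(r[0][0])])
```

```text
t1 3
t2 3
s1 3
s2 5
top [434.3 280.5] [64.8 14. ] [[0.4978, -0.1835], [0.5011, -0.2074], [0.3923, -0.2204], [0.3891, -0.1967]] [ 0.4448 -0.202   0.032 ] 0.8470099
top [506.6 266. ] [64.2 12.2] [[0.525, -0.3163], [0.5258, -0.3375], [0.416, -0.3375], [0.4154, -0.3165]] [ 0.4702 -0.3269  0.032 ] 0.85262173
top [207. 149.] [76.  46.5] [[0.6615, 0.2657], [0.7359, 0.2323], [0.6763, 0.1126], [0.6029, 0.1468]] [0.6689 0.1892 0.032 ] 0.8537198
scene [411.5 345.5] [90.8 50.3] [[0.6728, 0.1104], [0.5925, 0.1427], [0.6578, 0.2651], [0.7293, 0.229]] [0.665  0.1883 0.032 ] 0.65205556
scene [240.8 184.4] [13.8 47.6] [[0.5078, -0.2056], [0.3907, -0.221], [0.397, -0.1898], [0.5123, -0.1769]] [ 0.4543 -0.1979  0.032 ] 0.85247004
scene [181.1 178.3] [15.8 49.2] [[0.5272, -0.3373], [0.4121, -0.3375], [0.4281, -0.2984], [0.5398, -0.3008]] [ 0.4789 -0.3182  0.032 ] 0.8710144
scene [622.6  48.3] [40.7 32.2] [[-0.333, 0.5088], [-0.5437, 0.5702], [-0.4835, 0.678], [-0.2834, 0.6073]] [-0.4042  0.5895  0.032 ] 1.6220497
scene [24.1 31.4] [ 6.6 50. ] [[0.1726, -1.1432], [-0.0065, -1.1435], [0.0201, -1.1005], [0.1938, -1.1028]] [ 0.0986 -1.1213  0.032 ] 0.98966277
scene [511.7  25.2] [39.1 18.1] [[-0.328, 0.2051], [-0.4445, 0.2063], [-0.4454, 0.3223], [-0.3297, 0.3145]] [-0.3847  0.2621  0.032 ] 2.7617357
scene [593.7  17.6] [18.4 26.7] [[-0.482, 0.4658], [-0.6849, 0.5151], [-0.6534, 0.5682], [-0.4559, 0.5148]] [-0.5637  0.5147  0.032 ] 1.7666531
scene [631.   10.5] [21. 16.] [[-0.7685, 0.6338], [-0.8079, 0.6968], [-0.6269, 0.6701], [-0.5939, 0.6126]] [-0.6951  0.6523  0.032 ] 1.6177359
```

Run:
```python
import cv2,numpy as np
a=cv2.imread("pics/t1.png");b=cv2.imread("pics/t2.png");print(a.shape,b.shape)
```

```text
(540, 510, 3) (480, 390, 3)
```

View pics/t1.png

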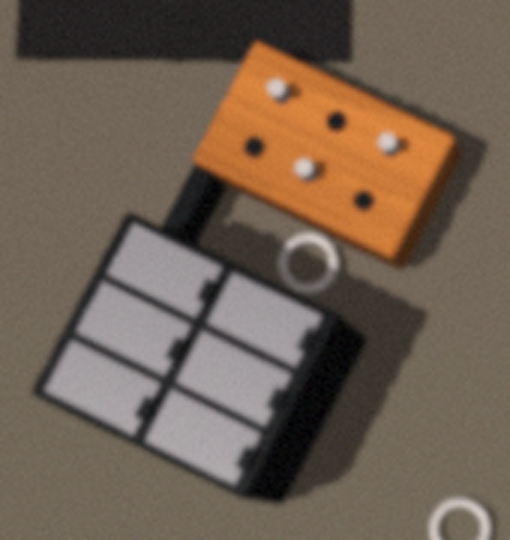

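View pics/t2.png

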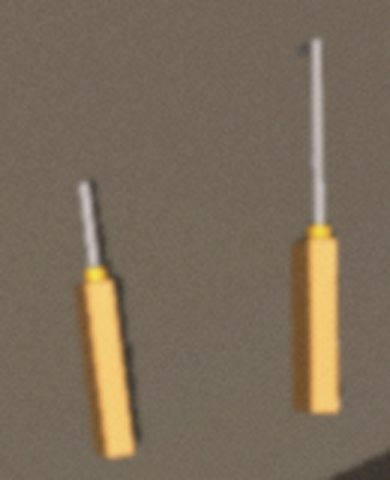

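View pics/s1.png

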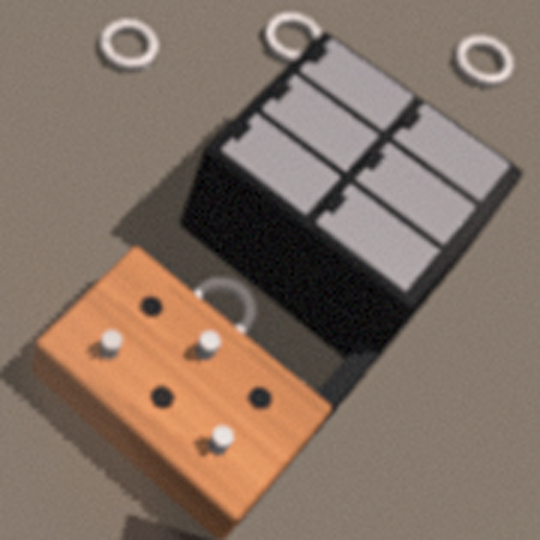

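View pics/s2.png

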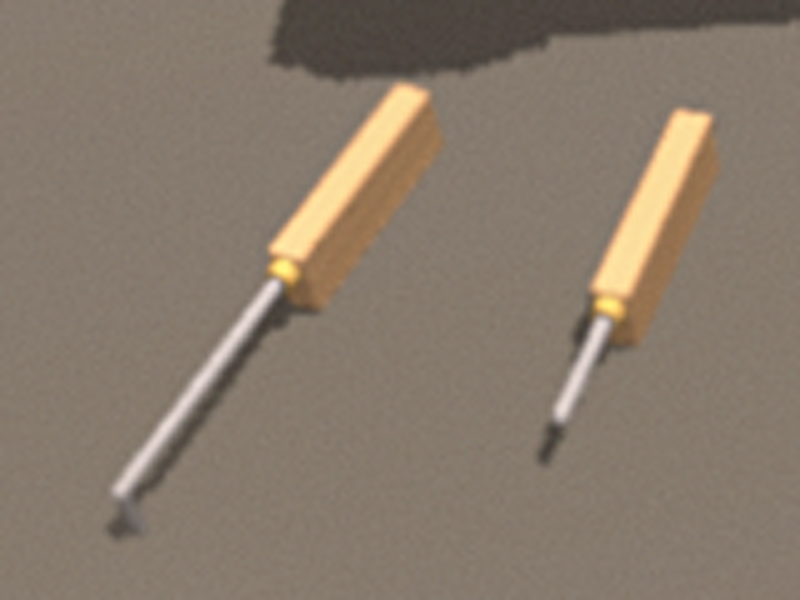

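Run:
```python
import pickle,cv2,numpy as np
from h import *
t=pickle.load(open("top0.pkl","rb"));s=pickle.load(open("scene0.pkl","rb"))
def T(u,v,z,o=(100,100),k=3,c=t): return onz(c,(u+.5)/k-.5+o[0],(v+.5)/k-.5+o[1],z)[:2].round(4)
S=lambda u,v,z: T(u,v,z,(350,220),3,s)
S2=lambda u,v,z: T(u,v,z,(110,140),5,s)
T2=lambda u,v,z: T(u,v,z,(400,160))
print("holder top T far-out,mouth-out,far-gap",T(257,40,.04),T(457,140,.04),T(195,160,.04), T(398,264,.02))
print("holder S mouthgap,fargap,mouthout,farout",S(137,245,.04),S(332,408,.04),S(38,342,.04),S(232,522,.04))
print("org T topcorners",T(132,215,.085),T(38,390,.085),T(245,495,.085),T(338,318,.085))
print("org S ",S(212,150,.085),S(325,33,.085),S(522,172,.085),S(408,300,.085),"bottom mouth gap",S(182,222,0))
print("bezel T",T(309,261,.004), "ring S", S(222,312,.008))
print("hook T2: end",T2(316,40,.024),"rodstart",T2(319,232,.024),"top front",T2(322,239,.032),"back",T2(325,411,.032))
print("hook S2: bend",S2(120,490,.024),"tip",S2(130,528,.0),"ferrule",S2(285,268,.024),"front",S2(285,252,.032),"back",S2(412,88,.032))
print("pick T2 end",T2(84,184,.024),"front",T2(97,281,.032),"back",T2(119,456,.032))
print("pick S2",S2(560,420,.024),S2(612,293,.032),S2(695,112,.032))
for r in((128,311),(197,299),(253,276)): print(onz(t,*r,.004).round(3))
```

```text
holder top T far-out,mouth-out,far-gap [0.7299 0.2267] [0.672  0.1105] [0.659  0.2597] [0.6038 0.1459]
holder S mouthgap,fargap,mouthout,farout [0.6047 0.1465] [0.6607 0.2605] [0.6746 0.1126] [0.7319 0.2252]
org T topcorners [0.6165 0.2786] [0.5214 0.3249] [0.4664 0.213 ] [0.5614 0.1663]
org S  [0.5634 0.1696] [0.4683 0.2133] [0.523  0.3265] [0.6153 0.2784] bottom mouth gap [0.56   0.1674]
bezel T [0.6083 0.2011] ring S [0.6113 0.2002]
hook T2: end [ 0.634  -0.3317] rodstart [ 0.5209 -0.3303] top front [ 0.5161 -0.3288] back [ 0.4181 -0.328 ]
hook S2: bend [ 0.6313 -0.332 ] tip [ 0.6331 -0.3361] ferrule [ 0.5173 -0.3309] front [ 0.5155 -0.3295] back [ 0.419  -0.3277]
pick T2 end [ 0.5477 -0.1938] front [ 0.491  -0.1987] back [ 0.3923 -0.2099]
pick S2 [ 0.548  -0.1931] [ 0.4919 -0.1982] [ 0.3933 -0.21  ]
[0.389 0.325 0.004]
[0.41  0.205 0.004]
[0.451 0.109 0.004]
```

```bash
cat >> h.py <<'E'
A=np.deg2rad(64.); M=np.array([.5833,.157]); EX=np.array([np.cos(A),np.sin(A)]); EY=np.array([-EX[1],EX[0]])
def org(p): d=np.asarray(p)[:2]-M; return np.array([d@EX,d@EY])
def w(x,y): return M+x*EX+y*EY
def rot(yaw,s=1):
    y=s*np.array([-np.sin(yaw),np.cos(yaw),0]);x=np.array([0,0,-1.]); return R.from_matrix(np.c_[x,y,np.cross(x,y)]).as_rotvec()
E
python3 - <<'E'
from cell import *
from h import *
# refine the organiser frame
hol=np.mean([[.604,.1462],[.66,.260],[.6733,.1115],[.731,.226]],0); og=np.mean([[.616,.2785],[.522,.3257],[.4674,.2132],[.5624,.168]],0)
d=og-hol; print("dir of EY from centres",np.rad2deg(np.arctan2(d[1],d[0]))-90, np.linalg.norm(d),org(hol),org(og),org([.609,.2007]))
for s in(1,-1):
    for p,y in(((.468,-.3285,.005),-.018),((.468,-.3285,.15),-.018),((*w(-.114,0),.15),A),((*w(-.114,0),.005),A),((*w(-.24,0),.005),A),((*w(-.23,0),.15),np.deg2rad(30))):
        q=inverse_kinematics(p,rot(y,s)); print(s,None if q is None else np.round(q,2))
print(Rm(manip.state()["tcp_rot"]).round(2))
E
```

```text
dir of EY from centres 64.22330964891324 0.1389512369502338 [ 0.06272216 -0.06261659] [0.0621806 0.0763336] [ 0.05054344 -0.00394219]
1 [-0.66  0.32  2.01 -0.    0.81 -2.21]
1 [-0.66  0.14  1.92 -0.    1.08 -2.21]
1 None
1 None
1 None
1 [-0.15 -0.02  2.09 -0.    1.07 -2.25]
-1 [-0.66  0.32  2.01  0.    0.81  0.93]
-1 [-0.66  0.14  1.92  0.    1.08  0.93]
-1 [ 0.06  0.08  1.99 -0.    1.07  0.51]
-1 [ 0.06  0.27  2.09 -0.    0.79  0.51]
-1 [-0.17  0.18  2.2  -0.    0.76  0.28]
-1 [-0.15 -0.02  2.09 -0.    1.07  0.89]
[[-0.    0.44 -0.9 ]
 [ 0.   -0.9  -0.44]
 [-1.   -0.   -0.  ]]
```

Run:
```python
from cell import *
from h import *
import pickle
f=lambda: np.round(manip.state()["contact_force"],2)
r=rot(-.018,-1)
manip.move_pose([.468,-.3285,.10],r); print(manip.state()["clock"],f())
manip.move_linear([.468,-.3285,.005],rate=.1); print(manip.state()["tool_pos"],f())
manip.set_gripper(0.0,30); print(manip.state()["gripper_width"],manip.state()["clock"],f())
manip.move_linear([.468,-.3285,.13],rate=.12)
st=manip.state();print(st["clock"],st["tool_pos"],f())
c=cams.capture("scene");cv2.imwrite("pics/g.png",c["image"])
c2=cams.capture("top");cv2.imwrite("pics/gt.png",c2["image"])
pickle.dump((c,c2),open("g.pkl","wb"))
print(proj(c,[.633,-.3315,.125]),proj(c2,[.633,-.3315,.149]))
```

```text
1.4333 [ 0.65 -0.59  0.68]
[ 0.46859315 -0.32896353  0.00568342] [0.19 0.18 0.01]
0.015491638754513131 3.6167 [-0.35 -0.16 -0.41]
4.8083 [ 0.4673364  -0.32801268  0.12895367] [ 0.7  -0.25 -0.73]
(np.float64(112.81761075928219), np.float64(202.68530921221856)) (np.float64(536.2447512365852), np.float64(154.98896740458326))
```

View pics/g.png

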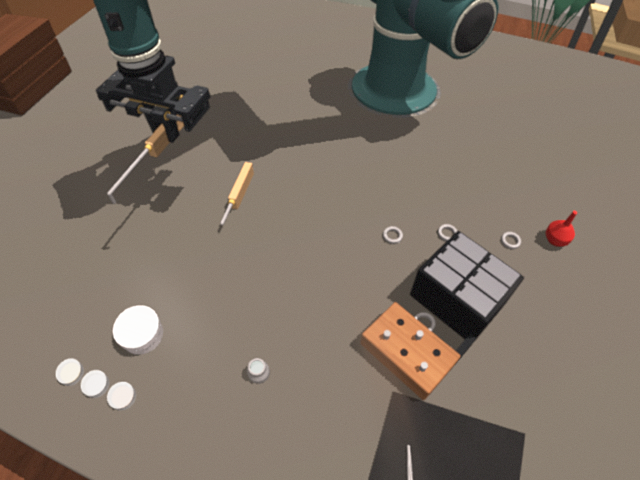

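View pics/gt.png

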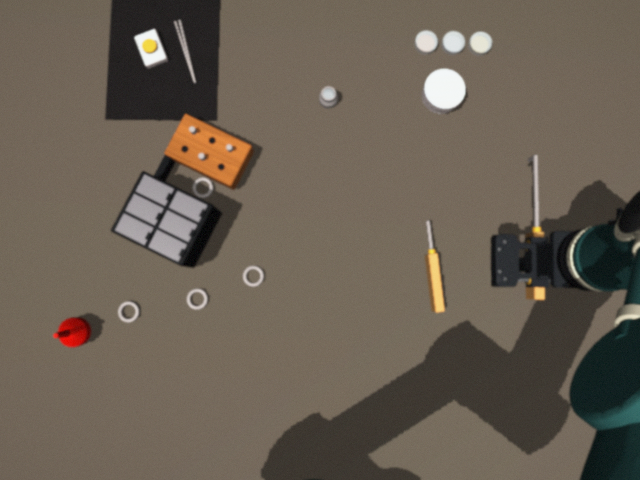

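Grasp is good: the rod end shows at (536,155) in the top view and (110,193) in the scene view, as predicted. Next I'll carry it over the gap, lower it partway and check.

Run:
```python
from cell import *
from h import *
r=rot(A,-1); b=np.array([.609,.2007]); g=b-.166*EX
manip.move_pose([*g,.15],r); print(manip.state()["clock"])
manip.move_linear([*g,.035],rate=.12)
st=manip.state();print(st["clock"],st["tool_pos"],g,st["contact_force"].round(2))
c=cams.capture("scene");c2=cams.capture("top")
print(proj(c,[*b,.03]),proj(c2,[*b,.054]))
a=cv2.resize(c["image"][220:400,350:530],(600,600),interpolation=cv2.INTER_CUBIC);cv2.imwrite("pics/d1.png",a)
a=cv2.resize(c2["image"][100:280,100:340],(800,600),interpolation=cv2.INTER_CUBIC);cv2.imwrite("pics/d2.png",a)
```

```text
6.35
7.4583 [0.53708762 0.05148133 0.03577876] [0.53623039 0.05150019] [-0.02 -0.11 -0.37]
(np.float64(426.9636869918037), np.float64(316.63654216972907)) (np.float64(196.30889556300679), np.float64(180.32838543664957))
```

View pics/d1.png

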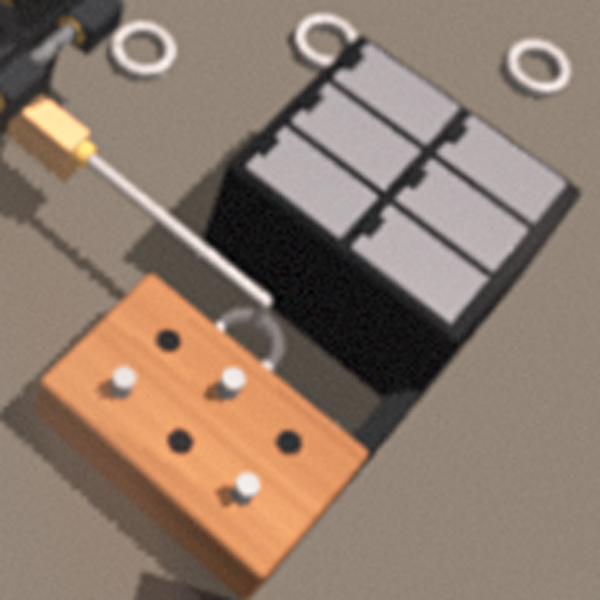

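View pics/d2.png

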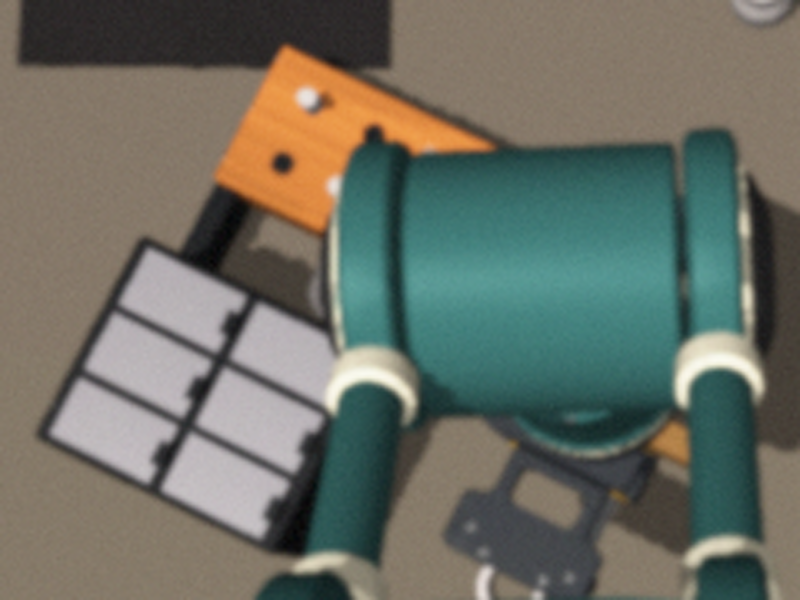

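Run:
```python
import pickle
from h import *
c=pickle.load(open("scene0.pkl","rb"))
p=onz(c,350+267/3.333,220+301/3.333,.0548)
print(p,org(p),org([.609,.2007]), proj(c,[.609,.2007,.0548]))
```

```text
[0.61017865 0.20086421 0.0548    ] [ 0.05120771 -0.00492957] [ 0.05054344 -0.00394219] (np.float64(430.1579532539822), np.float64(309.62011450328237))
```

Run:
```python
from cell import *
from h import *
b=np.array([.609,.2007]); g=b-.166*EX
f=lambda: manip.state()["contact_force"].round(2)
manip.move_linear([*g,.0065],rate=.05); print(manip.state()["clock"],manip.state()["tool_pos"],f())
g2=g-.025*EX
manip.move_linear([*g2,.0065],rate=.05); print(manip.state()["clock"],manip.state()["tool_pos"],f())
c=cams.capture("scene")
a=cv2.resize(c["image"][220:400,350:530],(600,600),interpolation=cv2.INTER_CUBIC);cv2.imwrite("pics/e1.png",a)
```

```text
8.275 [0.53614023 0.05151123 0.00624876] [ 0.19 -0.6  -1.12]
8.925 [0.5252923  0.02877063 0.0066131 ] [-0.1  -0.12 -1.12]
```

View pics/e1.png

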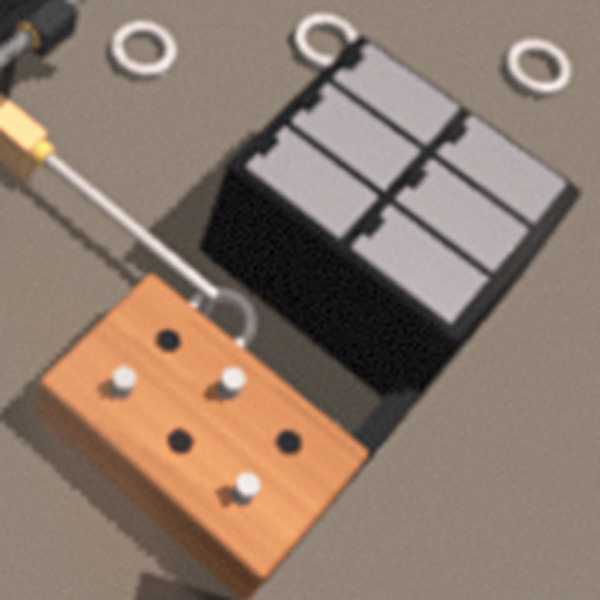

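The ring has moved with the hook: its right edge went from (284,345) to (256,320). I'll pull it all the way out.

Run:
```python
from cell import *
from h import *
b=np.array([.609,.2007]); g=b-.166*EX
g2=g-.13*EX
manip.move_linear([*g2,.0065],rate=.06); print(manip.state()["clock"],manip.state()["tool_pos"],manip.state()["contact_force"].round(2))
manip.move_linear([*g2,.06],rate=.06); print(manip.state()["clock"])
c=cams.capture("scene")
cv2.imwrite("pics/f1.png",c["image"]); import pickle; pickle.dump(c,open("f.pkl","wb"))
```

```text
10.875 [ 0.47935943 -0.06514995  0.00651054] [ 0.34 -0.47 -1.44]
11.9167
```

View pics/f1.png

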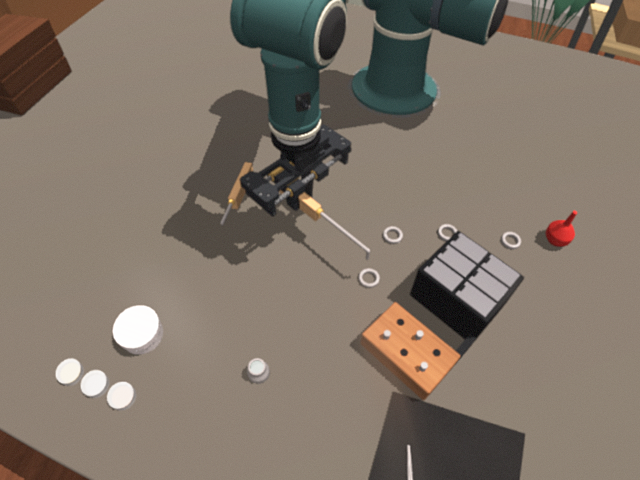

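The ring is now at (369,278), in the open in front of the mouth. I'll lift, turn the hook away from it and lay it down.

Run:
```python
from cell import *
from h import *
import pickle
c=pickle.load(open("f.pkl","rb")); p=onz(c,369,278,.004); print("bezel",p,org(p))
y=np.deg2rad(30); P=[.484,-.045]
st=manip.state()["tool_pos"]
manip.move_linear([st[0],st[1],.09],rate=.1)
manip.move_pose([*P,.09],rot(y,-1))
manip.move_linear([*P,.012],rate=.08)
manip.move_linear([*P,.0052],rate=.02); print(manip.state()["clock"],manip.state()["tool_pos"],manip.state()["contact_force"].round(2))
manip.set_gripper(.05); manip.dwell(.3)
manip.move_linear([*P,.16],rate=.1)
manip.move_pose([.40,-.40,.25],rot(-.3,-1)); manip.dwell(.5)
print(manip.state()["clock"],manip.state()["gripper_width"])
for n in("scene","top"):
    c=cams.capture(n); cv2.imwrite(f"pics/z{n}.png",c["image"]);pickle.dump(c,open(f"z{n}.pkl","wb"))
```

```text
bezel [0.55609504 0.09237954 0.004     ] [-0.07000635 -0.00387609]
14.6917 [ 0.48387812 -0.04497457  0.00510878] [ 0.01 -0.3  -0.67]
19.25 0.05017319712951383
```

View pics/zscene.png

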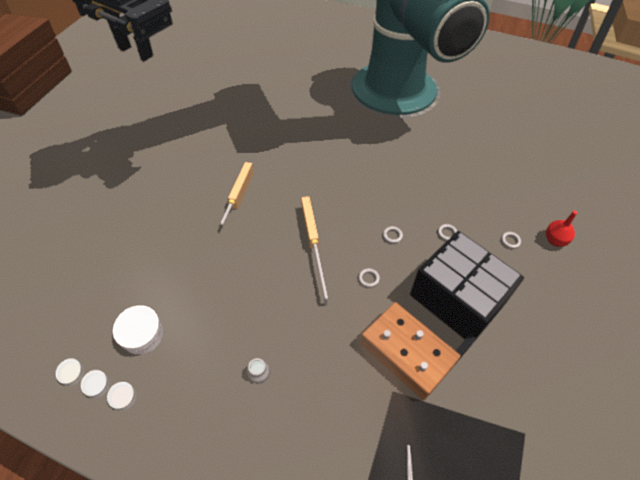

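View pics/ztop.png

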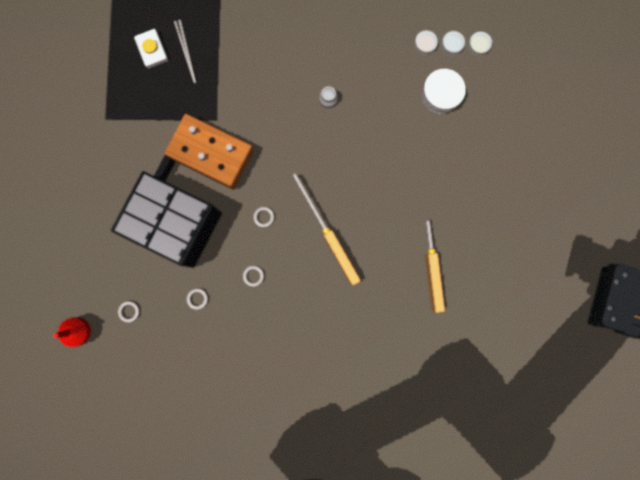

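Bezel is at (263,217) in the top view and flat. The hook lies at (327,228), away from the gap. The pick hasn't moved, still at (434,268).

Run:
```python
from cell import *
from h import *
import pickle
c=pickle.load(open("ztop.pkl","rb"))
print(org(onz(c,263,217,.004)),org(onz(c,296,176,.024)))
i=cv2.imread("pics/top0.png").astype(int);j=cv2.imread("pics/ztop.png").astype(int)
print("pick diff",abs(i-j)[215:315,420:448].mean())
order.close_job(); print(manip.state()["clock"])
```

```text
[-0.06972145 -0.00243616] [-0.09144796 -0.09052   ]
pick diff 1.956904761904762
the job is handed in; nothing more can be done
the job is handed in; nothing more can be done
```

I fished the bezel out of the gap with the bent rod, laid the rod on the glass and handed the job in at about 19 s of the 38 s allowed. No verdict is reported.

- **Method:** I gripped the bent rod by its handle, lowered its tip into the bezel's hole and drew the bezel out through the mouth. I then lifted off, laid the rod down to one side and moved the arm away.
- **Bezel:** in the last pictures it lies flat about 70 mm in front of the mouth and 2–4 mm off the middle line. The two cameras agree on this to about 2 mm.
- **Bent rod:** it lies on the glass with its tip about 91 mm in front of the mouth and 91 mm off the middle line.
- **Straight rod:** its image is unchanged.
- **Fingers:** they stayed on the handle, well away from the bezel.
- **Not confirmed by force:** the pull was too light to read clearly at the wrist. That the rod bore on the bezel inside the gap rests on pictures showing the bezel moving with it there.

No check failed. The only disagreement was a 2–3 mm spread in where the gap's mouth lies, which was well within margin.

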